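# Press a coaxial filter into the V of a spring test nest and hold it there

## Task

Take the tube filter with the red bands out of the rack and lay it in the V of the spring-loaded test nest, its gold connector between the two brass stop pins and the shoulder of its body up against them. Then press it down gently, snug on both white V faces, until the nest is all the way down, and finish while still holding it pressed down there. Leave the other filters and everything else on the bench where they are.

Things in the scene. Friction and masses are not known exactly. Their poses are not given: they have to be found in the camera images.
- filter_center (a point): centre (on the axis, half-way along the body) of the filter with two RED bands: aluminium cylinder, diameter 28 mm, body 110 mm long, 0.13 to 0.25 kg, a gold connector (12 mm thick foot, 9 mm thick tip, 14 mm long) on one end. x axis: along the cylinder towards the connector; may be rolled about x. Starts lying level in one of the rack's three cradles, axis 38 mm above the bench
- filter_plug (a point): tip of the red-banded filter's gold connector, on its axis, 69 mm from the body's centre
- filter: the red-banded filter itself (its frame is that of point filter_center)
- rack: fixed grey rack, plate 125 x 235 x 8 mm, origin at its underside's centre; three cradles 85 mm apart along its y axis, each of two black Y-shaped supports 12 mm thick, 38 mm either side of the middle (64 mm clear between them for fingers). Filters lie along the rack's x axis, connectors towards +x; which filter is in which cradle varies
- nest_seat (a point): point where the filter's centre lies when seated in the nest's V with its body's end against the stop pins; moves down with the nest: 66 mm above the bench with the nest up, 58 mm with it down. x axis: along the V towards the pins, z up. The stop pins' near faces are 55 mm from it along +x; plate top 34 mm below it
- nest_base: fixed aluminium base of the test nest, 160 x 110 x 14 mm, origin at its underside's centre, straight below nest_seat, same axes. On springs over it, a black plate 136 x 70 mm with two white open 90 degree V supports 18 mm thick, 38 mm either side of the middle along x (58 mm clear between them for fingers); the V faces' upper edges lie 2 mm below nest_seat's height
- nest_stop (a point): point midway between the near faces of the two brass stop pins, at nest_seat's height, 55 mm from it along +x. Pins 6 mm square, 12 mm either side of the axis (18 mm clear between them for the connector), tops 2 mm above this point; they stand on the sprung plate. A yellow stripe on the base marks this end
- nest (a joint): how far the nest is pressed down (m): 0 up, 0.008 all the way down on its stop. Springs hold it up, also under the filter's weight; it starts to move at about 2 N of push on the seated filter and bottoms at about 12 N. A filter clamped in a stiff grip a fraction of a mm off the V's middle bears on one V side only; a push from above on its top, between the supports, loads both
- filter_green_center (a point): centre of the like filter with GREEN bands, in another cradle: leave alone
- filter_blue_center (a point): centre of the like filter with BLUE bands, in another cradle: leave alone
- jar: clear jar with white cap, 52 mm diameter, 60 mm tall, origin at its underside; bystander
- wrench: small steel wrench, 150 mm long, lying on the mat; bystander
- screwdriver: orange-handled screwdriver, 160 mm long, lying on the mat; bystander
- connector_block: gold connector block 70 x 30 x 20 mm, origin at its underside; bystander
- weight_block: brass block 45 x 45 x 30 mm, origin at its underside; bystander
Things that resemble listed ones, but are neither listed nor needed, are in the scene too. What is shaped like the filter but purple or turquoise is not meant. Of the things that look like the nest_base, the smaller one is meant.

How it is judged:
On the way:
1. the red-banded filter is lifted clear of the rack (its axis over 90 mm above the bench) (height (world z) of filter_center above 0.09 m), for 0.1 s.
At the end, for the whole second after the job is handed in: Nest down over 6 of 8 mm; red filter in the V within 2 mm sideways, +2/-2.5 mm in height, 4 mm along from the seated place, axis within 0.05 rad, connector at the pins, still; each of the four V faces carries over 1 N of it and the robot presses or grips it with over 3 N (value of joint nest above 0.006 m and x of filter_center in the frame of nest_seat between -0.004 and 0.004 m and y of filter_center in the frame of nest_seat between -0.002 and 0.002 m and z of filter_center in the frame of nest_seat between -0.0025 and 0.002 m and angle between the x axis of filter_center and the x axis of nest_seat, either way round below 0.05 rad and x of filter_plug in the frame of nest_seat above 0.05 m and contact force between filter and nest_c0 above 1 N and contact force between filter and nest_c1 above 1 N and contact force between filter and nest_c2 above 1 N and contact force between filter and nest_c3 above 1 N and contact force between any of the fingers, the arm and filter above 3 N and linear speed of filter below 0.02 m/s); the arm keeps its last pose, push and grip.
It fails at once if the green-banded or blue-banded filter is moved more than 30 mm (distance of any of filter_green_center, filter_blue_center from where it was at the start of the episode above 0.03 m).
It fails at once if the jar, wrench, screwdriver, connector block or brass weight is moved more than 30 mm (distance of any of jar, wrench, screwdriver, connector_block, weight_block from where it was at the start of the episode above 0.03 m).
It fails at once if the filter is pressed or struck onto a V face with more than 40 N (contact force between filter and nest_c0 above 40 N or contact force between filter and nest_c1 above 40 N or contact force between filter and nest_c2 above 40 N or contact force between filter and nest_c3 above 40 N).
It also fails if it takes over 48 s, if anything falls off the work surface, if the arm or the gripper's body presses on something with over 40 N, if the wrist force passes 120 N, or if a joint passes its speed limit or range.

## Robot

A 7-joint arm with a two-finger parallel gripper is mounted at the origin on the work surface. World frame = base frame: x ahead of the robot, y to its left, z up, the work surface at z = 0. Lengths are in m, angles in rad, forces in N, time in s.
With the tool pointing down it reaches from about 0.4 to 0.85 m from the base axis. Payload 4.4 kg.
Tool frame: the origin (TCP) lies at the very end of the fingers, on their centre line; the grasp point (between the pads) lies 19 mm behind it; z points along the fingers, y is the line along which they close (so a half turn about z gives the same grasp; the last joint's range is limited). The gripper opens to 94 mm and grips with 3 to 60 N. Pads are 16 mm wide; open, the fingers measure 119 mm over their backs; the gripper's body (75 mm by 177 mm) begins 78 mm behind the grasp point.
Start: joints at [1.2, 0.628, 0.038, 1.517, -0.027, 0.996, -0.02], TCP at [0.195, -0.62, 0.205] pointing down, gripper open.
Joint ranges: [-3.06, 3.06], [-0.37, 2.12], [-1.25, 1.32], [0.18, 2.47], [-1.1, 4.24], [0.23, 1.98], [-2.94, 2.94]. Speed limits (rad/s): [2.57, 2.57, 3.14, 3.14, 3.14, 3.14, 3.14].

## Interface

Orientations are given as a unit quaternion [x, y, z, w].
In Python, from bench import monitor, viewer, manip gives the robot as it stands.
- The arm moves only by the tool arm_command, never from a script. Its argument "motion" is a list that holds one entry, the list of rows, each a list of 7 numbers: the closure in counts, from 0 (fully open) to 255 (shut), then the shift along the world's x, y, z in cm, then the turn, a rotation vector about the world's x, y, z in rad. In form: [[[grip, dx, dy, dz, ax, ay, az], ...]]. A call has 1 to 8 rows; each row is the pose to reach, as a shift and turn from the pose commanded when the call began; what a row does not reach only later rows make up. A row lasts 1/12 s, in which the tool goes at most 41.7 mm and 7.16 degrees, less where a joint would pass 70% of its speed; a pose out of reach is approached as far as the arm can. A call with a gripper value outside its range is refused whole. The fingers move at their own pace and stop on an object; "force" is the grip in N (left out, the last holds). Time passes only in rows, so rows that repeat a pose let the fingers close. It gives the time, the measured TCP pose, the force, the opening and the grip force at its end, in the units of the state.
- monitor.get_state(): the state, without advancing time (a new reading comes with each control period).
- viewer.read_camera(name): name is "scene" or "top"; returns a dict with "pixels" (384x512x3 uint8, red, green, blue), "fovy" (degrees; the focal length in pixels is half the picture's height over the tangent of half this angle, whatever the lens; pixels are square), "cx", "cy" (the principal point, pixels), "world_from_camera" (4x4, takes a point from camera to world coordinates). Camera axes: x right, y down, z forward; pixel columns grow to the right and rows downward; lengths in m; the calibration is good to about 2 mm. A picture is of the moment at which its call begins. There is no depth.
- manip.sign_off(): hands the job in; it is judged then, once.
The state is a dict: "time_s": time; "joint_pos": joint angles; "qd": joint speeds; "joint_torque": joint torques, N m; "ee_pos": TCP position; "orientation": TCP orientation; "contact_force": force on the tool from outside, world axes, zero at the start; "moment": the same for the moment, N m; "opening": finger opening in m; "grip_force": force on a finger pad.
Only numpy, scipy, OpenCV 4.12 (cv2) and the standard library are available. Lean on these libraries where they do the work, as an engineer would, in place of code of your own. Each camera call takes 0.05 s, during which the arm holds its last target. There are 200 camera calls.

## Working session

There is one attempt and no reset: what is moved stays moved. The work goes in short steps, Python scripts to look and compute and a tool call to move; the robot and the scene stay as the last step left them, time stands still between calls to the robot, and variables do not carry over. Pictures are saved under pics/ and viewed, at most 10 in all, crops included, and the job is handed in when it is done.

Besides the shell and the picture viewer there is one more tool, called after "Call:" as name(argument=value, ...), one argument or row to a line, values as JSON. arm_command: Moves the arm, as the interface text tells. Its arguments: {"type":"object","properties":{"motion":{"type":"array","items":{"type":"array","items":{"type":"array","items":{"type":"number"}}}},"force":{"type":"number"}},"required":["motion"]}

```bash
mkdir -p pics
cat > h.py <<'E'
import numpy as np, cv2
from bench import monitor, viewer, manip
def cam(n,save=None):
    c=viewer.read_camera(n); 
    if save: cv2.imwrite('pics/'+save,cv2.cvtColor(c['pixels'],cv2.COLOR_RGB2BGR))
    return c
def ray(c,uv):
    f=c['pixels'].shape[0]/2/np.tan(np.radians(c['fovy'])/2); T=np.array(c['world_from_camera'])
    d=T[:3,:3]@np.array([(uv[0]-c['cx'])/f,(uv[1]-c['cy'])/f,1.]); return T[:3,3],d
def onz(c,uv,z):
    o,d=ray(c,uv); return o+d*(z-o[2])/d[2]
def proj(c,p):
    f=c['pixels'].shape[0]/2/np.tan(np.radians(c['fovy'])/2); T=np.array(c['world_from_camera'])
    q=T[:3,:3].T@(np.array(p)-T[:3,3]); return np.array([q[0]/q[2]*f+c['cx'],q[1]/q[2]*f+c['cy']])
def tri(c1,u1,c2,u2):
    o1,d1=ray(c1,u1);o2,d2=ray(c2,u2)
    s=np.linalg.lstsq(np.c_[d1,-d2],o2-o1,rcond=None)[0]
    a,b=o1+s[0]*d1,o2+s[1]*d2; return (a+b)/2,np.linalg.norm(a-b)
E
python3 - <<'E'
from h import *
for n in('top','scene'):
    c=cam(n,n+'0.png'); print(n,c['fovy'],c['cx'],c['cy'],np.round(c['world_from_camera'],4).tolist())
s=monitor.get_state(); print(s)
E
```

```text
top 56.677225805185486 252.55783650739383 193.19615646770828 [[0.0278, -0.992, 0.1231, 0.3707], [-0.9996, -0.0273, 0.0056, -0.0099], [-0.0021, -0.1232, -0.9924, 1.0196], [0.0, 0.0, 0.0, 1.0]]
scene 44.56460763968607 262.7438262991234 193.02353701033329 [[-0.6747, 0.5817, -0.4543, 1.1458], [0.738, 0.5272, -0.4211, 0.5926], [-0.0054, -0.6194, -0.785, 1.2104], [0.0, 0.0, 0.0, 1.0]]
{'time_s': 0.1, 'joint_pos': array([ 1.20022682,  0.62924093,  0.0384423 ,  1.51823239, -0.02697776,
        0.99629221, -0.01999683]), 'qd': array([-0.00061486, -0.000546  , -0.00065647, -0.00179873, -0.00098554,
       -0.00056392, -0.00015018]), 'joint_torque': array([ 3.78041557e-03, -5.50791121e+01,  1.14835605e+00, -1.87114871e+01,
       -5.19585237e-02,  1.92820741e-02,  6.65873245e-05]), 'ee_pos': array([ 0.19489841, -0.61948532,  0.20466565]), 'orientation': array([ 9.88410184e-01,  1.51804557e-01, -1.41532624e-04, -8.15301091e-04]), 'contact_force': array([-0.03460157, -0.45844441, -0.28682728]), 'moment': array([ 0.05457318, -0.00518977, -0.02326052]), 'grip_force': 0.0, 'opening': 0.09378850922982951}
```

View pics/top0.png

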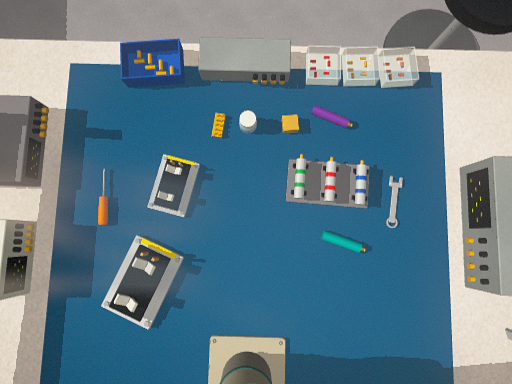

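View pics/scene0.png

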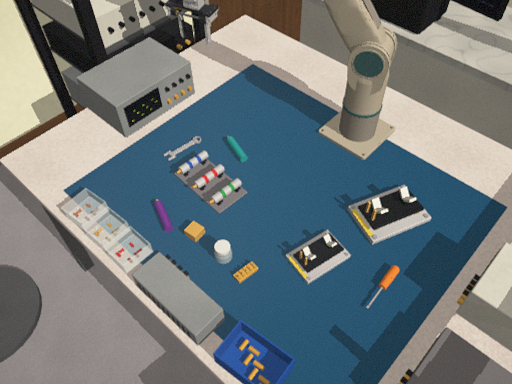

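The top view shows the red filter in the middle cradle near (330,180), connector up (+x). The smaller nest is near (174,185) with its yellow stripe at the top end. In the scene view red is near (208,178) and the small nest near (318,256).

Run:
```python
import cv2,numpy as np
t=cv2.imread('pics/top0.png');s=cv2.imread('pics/scene0.png')
def crop(i,x,y): return cv2.resize(i[y:y+75,x:x+100],(400,300),interpolation=cv2.INTER_CUBIC)
m=np.vstack([np.hstack([crop(t,280,145),crop(t,125,148)]),np.hstack([crop(s,160,140),crop(s,270,220)])])
cv2.imwrite('pics/m1.png',m)
```

```text
(no output)
```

View pics/m1.png

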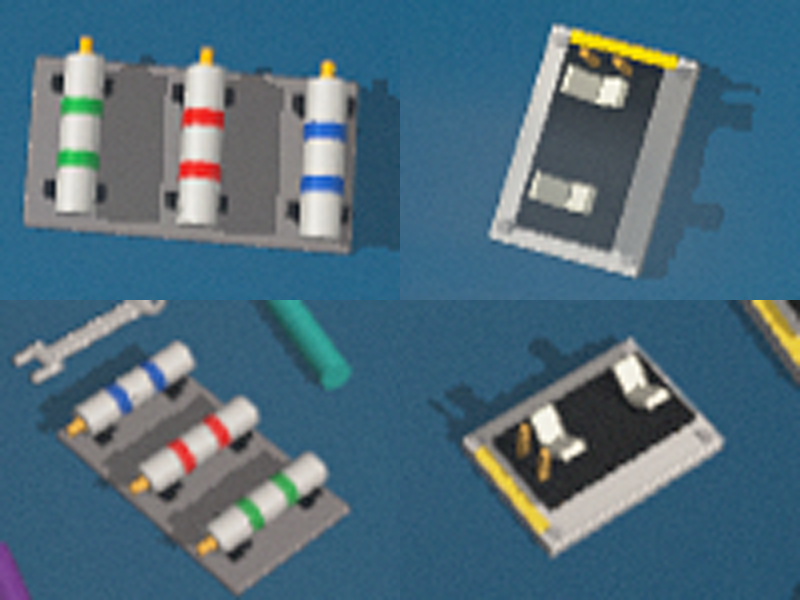

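Run:
```python
from h import *
C={n:cam(n) for n in('top','scene')}
R={'top':((280,145,380,220),(140,148,210,223)),'scene':((160,140,260,215),(270,220,370,295))}
B={};Q={};Y={}
for n,c in C.items():
    p=c['pixels'];hsv=cv2.cvtColor(p,cv2.COLOR_RGB2HSV);H,S,V=[hsv[...,i].astype(int) for i in range(3)]
    def reg(m,r):
        o=np.zeros(m.shape,np.uint8);o[r[1]:r[3],r[0]:r[2]]=m[r[1]:r[3],r[0]:r[2]];return o
    m=reg(((H<8)|(H>172))&(S>130)&(V>90),R[n][0])
    k,l,st,ce=cv2.connectedComponentsWithStats(m); 
    B[n]=[ce[i] for i in range(1,k) if st[i,4]>8]
    print(n,'red',[(st[i].tolist(),ce[i].round(2).tolist()) for i in range(1,k)])
    g=reg((H>15)&(H<30)&(S>140)&(V>110),R[n][0])
    k,l,st,ce=cv2.connectedComponentsWithStats(g);print(' gold',[(st[i,4],ce[i].round(2).tolist()) for i in range(1,k)])
    w=reg(((S<90)&(V>90))|((H>15)&(H<35)&(S>120)&(V>100)),R[n][1])
    cs,_=cv2.findContours(w,cv2.RETR_EXTERNAL,cv2.CHAIN_APPROX_NONE)
    h=max(cs,key=cv2.contourArea);h=cv2.convexHull(h)
    q=cv2.approxPolyDP(h,6,True)[:,0];print(' quad',cv2.contourArea(h),q.tolist())
    q=cv2.approxPolyDP(h,4,True)[:,0]; Q[n]=q
    print(' onz14',[onz(c,a,.014)[:2].round(4).tolist() for a in q])
    wh=reg((S<60)&(V>150),R[n][1]);k,l,st,ce=cv2.connectedComponentsWithStats(wh)
    print(' white',[(st[i].tolist(),ce[i].round(1).tolist()) for i in range(1,k) if st[i,4]>10])
    a=reg((H>13)&(H<32)&(S>110)&(V>90),R[n][1]);k,l,st,ce=cv2.connectedComponentsWithStats(a)
    print(' yel',[(st[i].tolist(),ce[i].round(1).tolist()) for i in range(1,k) if st[i,4]>3])
```

```text
top red [([326, 172, 10, 5, 39], [330.44, 173.74]), ([325, 185, 10, 5, 36], [329.64, 187.0])]
 gold [(np.int32(9), [301.0, 156.0]), (np.int32(10), [331.0, 158.8]), (np.int32(10), [361.2, 161.9])]
 quad 2198.5 [[163, 154], [199, 164], [183, 217], [147, 207]]
 onz14 [[0.6023, 0.2573], [0.5758, 0.152], [0.4223, 0.1902], [0.4478, 0.2937]]
 white [([147, 154, 41, 63, 446], [162.3, 192.0]), ([195, 162, 4, 5, 11], [196.6, 163.7]), ([165, 164, 17, 11, 101], [173.3, 169.4]), ([188, 166, 10, 18, 72], [192.6, 173.8]), ([157, 191, 17, 10, 97], [165.3, 195.9])]
 yel [([167, 155, 28, 12, 127], [179.5, 160.6])]
scene red [([211, 169, 7, 8, 26], [214.15, 172.12]), ([202, 175, 7, 8, 26], [205.54, 178.27])]
 gold [(np.int32(11), [178.64, 171.36]), (np.int32(10), [194.5, 185.7]), (np.int32(11), [211.36, 200.91])]
 quad 1918.5 [[327, 229], [350, 257], [307, 284], [286, 254]]
 onz14 [[0.4248, 0.1915], [0.458, 0.3018], [0.6108, 0.2637], [0.5764, 0.1562]]
 white [([323, 230, 9, 13, 61], [327.2, 237.0]), ([331, 242, 6, 5, 19], [333.6, 244.1]), ([303, 246, 8, 10, 57], [306.5, 250.8]), ([304, 248, 47, 36, 462], [327.1, 265.5]), ([310, 255, 6, 5, 20], [312.7, 257.0])]
 yel [([358, 220, 12, 16, 68], [364.5, 226.4]), ([299, 251, 4, 8, 20], [300.6, 254.3]), ([289, 257, 18, 21, 89], [297.6, 267.2]), ([304, 257, 4, 8, 20], [305.6, 260.6])]
```

Run:
```python
from h import *
t,s=cam('top'),cam('scene')
P=lambda *a:print(*[np.round(x,4).tolist() if not isinstance(x,str) else x for x in a])
b1=tri(t,(330.44,173.74),s,(205.54,178.27));b2=tri(t,(329.64,187.0),s,(214.15,172.12))
P('bands',*b1,*b2); P('gold',*tri(t,(331,158.8),s,(194.5,185.7)))
P('top onz', onz(t,(330.44,173.74),.042),onz(t,(329.64,187),.042), onz(t,(331,158.8),.04)); 
P('scene', onz(s,(205.54,178.27),.042),onz(s,(214.15,172.12),.042),onz(s,(194.5,185.7),.04))
for n,u in (('c1',[(163,154),(286,254)]),('c2',[(199,164),(307,284)]),('c3',[(183,217),(350,257)]),('c4',[(147,207),(327,229)])): pass
for a in [(163,154),(199,164),(183,217),(147,207)]:
    best=min(((*tri(t,a,s,b),b) for b in [(286,254),(307,284),(350,257),(327,229)]),key=lambda r:r[1]); P('corner',best[0],best[1])
P('pins scene z50',onz(s,(303.1,257.45),.050)); P('pins top z68',onz(t,(176.5,163.75),.066)); P('tri',*tri(t,(176.5,163.75),s,(303.1,254)))
c=np.array([.5135,.225]);yaw=-.237
ax=np.array([np.cos(yaw),np.sin(yaw)]);ay=np.array([-ax[1],ax[0]])
for nm,cc in(('top',t),('scene',s)):
    img=cv2.cvtColor(cc['pixels'],cv2.COLOR_RGB2BGR)
    x,y=(135,148) if nm=='top' else (270,220)
    im=cv2.resize(img[y:y+75,x:x+100],(800,600),interpolation=cv2.INTER_CUBIC)
    def L(pts,col):
        q=np.array([(proj(cc,p)-[x,y]+.5)*8 for p in pts]).astype(np.int32); cv2.polylines(im,[q],True,col,1)
    W=lambda u,v,z:[*(c+u*ax+v*ay),z]
    for z in(.0,.014): L([W(a*.08,b*.055,z) for a,b in((1,1),(1,-1),(-1,-1),(-1,1))],(0,255,0))
    L([W(a*.068,b*.035,.032) for a,b in((1,1),(1,-1),(-1,-1),(-1,1))],(255,0,255))
    for u0 in(-.038,.038):
        for e in(-1,1): L([W(u0-.009,0,.046),W(u0+.009,0,.046),W(u0+.009,e*.018,.064),W(u0-.009,e*.018,.064)],(0,0,255))
    for e in(-1,1): L([W(.055+a,e*.012+b,.068) for a,b in((0,-.003),(.006,-.003),(.006,.003),(0,.003))],(255,255,0))
    cv2.imwrite(f'pics/ov_{nm}.png',im)
a=cv2.imread('pics/ov_top.png');b=cv2.imread('pics/ov_scene.png')
cv2.imwrite('pics/ov.png',np.vstack([a[:300+0*0] if 0 else cv2.resize(a,(400,300)),cv2.resize(b,(400,300))]))
```

```text
bands [0.5507, -0.2171, 0.0415] 0.0064 [0.5134, -0.2151, 0.0416] 0.006
gold [0.5946, -0.2204, 0.0396] 0.0032
top onz [0.5525, -0.2197, 0.042] [0.5151, -0.2176, 0.042] [0.5954, -0.2217, 0.04]
scene [0.5497, -0.2136, 0.042] [0.5124, -0.2119, 0.042] [0.5941, -0.2185, 0.04]
corner [0.6052, 0.2605, 0.0018] 0.0003
corner [0.5756, 0.1538, 0.0104] 0.0029
corner [0.4227, 0.1906, 0.0107] 0.0006
corner [0.4491, 0.2982, -0.0013] 0.0003
pins scene z50 [0.5695, 0.2128, 0.05]
pins top z68 [0.5642, 0.2051, 0.066]
tri [0.5653, 0.2076, 0.058] 0.0017
```

View pics/ov_top.png

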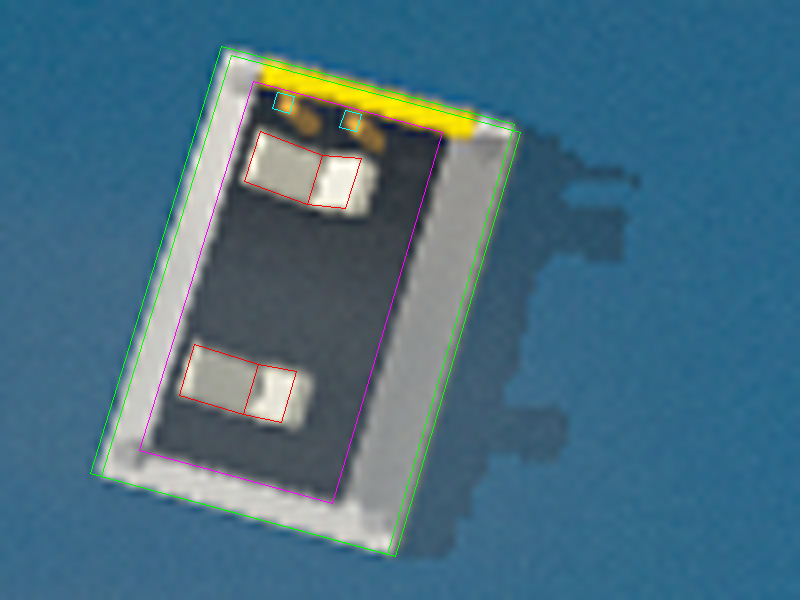

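View pics/ov_scene.png

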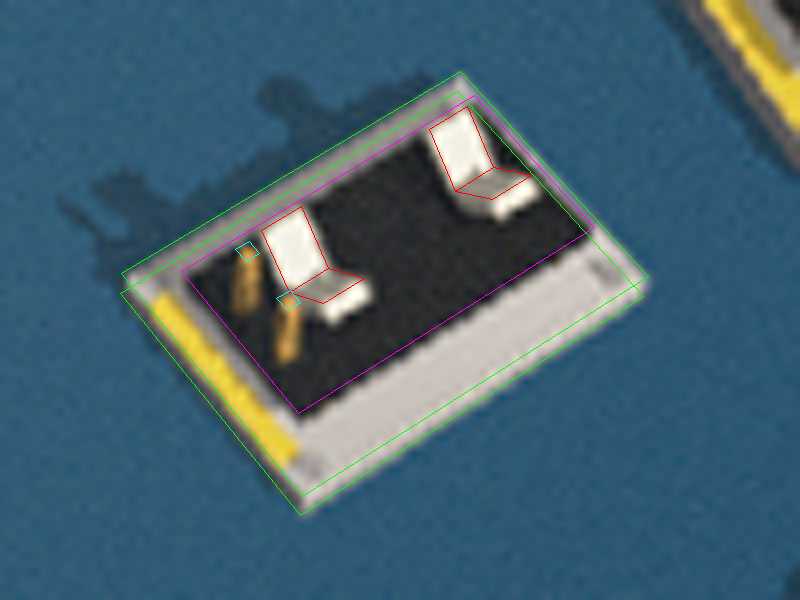

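Both overlays fit the nest to about 2 mm, with V faces, pins and stripe in agreement. My estimates:
- **Seat:** about (0.513, 0.2245), yaw −0.237.
- **Filter centre:** about (0.5335, −0.2185, 0.038), yaw −0.054.

I'll move above the filter now.

Call:
arm_command(
  motion=[
    [[60, 2.6, 3.1, 0, 0, 0, -0.04], [60, 5.2, 6.2, 0, 0, 0, -0.08], [60, 7.8, 9.3, 0, 0, 0, -0.12], [60, 10.4, 12.3, 0, 0, 0, -0.16], [60, 13, 15.4, 0, 0, 0, -0.2], [60, 15.6, 18.5, 0, 0, 0, -0.24], [60, 18.2, 21.6, 0, 0, 0, -0.28], [60, 20.8, 24.6, 0, 0, 0, -0.32]],
  ],
  force=20,
)

```text
time_s: 0.97
ee_pos: [0.4041, -0.3722, 0.2056]
orientation: [1.0, -0.009, 0.0, -0.0]
contact_force: [0.8, -0.6, -0.1]
opening: 0.0723
grip_force: 0.0
```

Call:
arm_command(
  motion=[
    [[60, 2.6, 3.1, 0, 0, 0, -0.01], [60, 5.2, 6.2, 0, 0, 0, -0.02], [60, 7.8, 9.3, 0, 0, 0, -0.036], [60, 10.4, 12.4, 0, 0, 0, -0.036], [60, 13, 15.4, 0, 0, 0, -0.036], [60, 13, 15.4, -4, 0, 0, -0.036], [60, 13, 15.4, -7, 0, 0, -0.036], [60, 13, 15.4, -7, 0, 0, -0.036]],
  ],
)

```text
time_s: 1.63
ee_pos: [0.5296, -0.2172, 0.1304]
orientation: [1.0, -0.024, -0.005, -0.002]
contact_force: [-0.8, -0.5, -0.1]
opening: 0.072
grip_force: 0.0
```

Run:
```python
from h import *
s=monitor.get_state();print(s['ee_pos'],s['orientation'],s['contact_force'])
o=[]
for n,(x,y) in(('top',(280,145)),('scene',(160,130))):
    c=cam(n);im=cv2.cvtColor(c['pixels'],cv2.COLOR_RGB2BGR)
    im=cv2.resize(im[y:y+75,x:x+100],(600,450),interpolation=cv2.INTER_CUBIC)
    for p in((.5335,-.2185,.038),(.5335+.069,-.2185-.0037,.038),s['ee_pos']):
        q=((proj(c,p)-[x,y]+.5)*6).astype(int);cv2.drawMarker(im,tuple(int(v) for v in q),(0,255,0),0,16,1)
    o.append(cv2.resize(im,(400,300)))
cv2.imwrite('pics/g1.png',np.hstack(o))
```

```text
[ 0.52963277 -0.2172305   0.13044812] [ 0.99968802 -0.0244362  -0.00486394 -0.00175508] [-0.77055379 -0.51580919 -0.07585544]
```

View pics/g1.png

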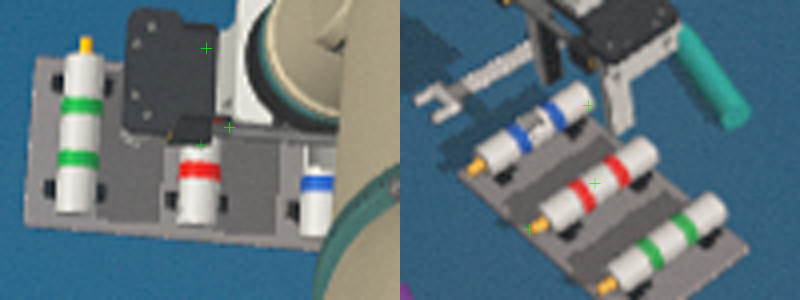

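The filter-centre marker lies on the band line in the scene view, and the TCP marker sits between the fingers. I'm descending to grasp.

Call:
arm_command(
  motion=[
    [[60, 0, 0, -3, 0, 0, 0], [60, 0, 0, -6, 0, 0, 0], [60, 0, 0, -9, 0, 0, 0], [60, 0, 0, -11.2, 0, 0, 0], [60, 0, 0, -11.5, 0, 0, 0], [60, 0, 0, -11.5, 0, 0, 0], [60, 0, 0, -11.5, 0, 0, 0]],
  ],
)

```text
time_s: 2.32
ee_pos: [0.5347, -0.2213, 0.0226]
orientation: [1.0, -0.026, 0.002, 0.001]
contact_force: [-0.2, -1.0, 0.9]
opening: 0.0716
grip_force: 0.0
```

Call:
arm_command(
  motion=[
    [[60, -0.1, 0.2, -0.3, 0, 0, 0], [60, -0.1, 0.2, -0.3, 0, 0, 0], [255, -0.1, 0.2, -0.3, 0, 0, 0], [255, -0.1, 0.2, -0.3, 0, 0, 0], [255, -0.1, 0.2, -0.3, 0, 0, 0], [255, -0.1, 0.2, -0.3, 0, 0, 0], [255, -0.1, 0.2, -0.3, 0, 0, 0], [255, -0.1, 0.2, -0.3, 0, 0, 0]],
  ],
  force=20,
)

```text
time_s: 2.98
ee_pos: [0.5322, -0.218, 0.0175]
orientation: [1.0, -0.026, 0.0, 0.0]
contact_force: [-0.3, -1.1, -0.0]
opening: 0.0354
grip_force: 0.0
```

Call:
arm_command(
  motion=[
    [[255, 0, 0, 0, 0, 0, 0], [255, 0, 0, 0, 0, 0, 0], [255, 0, 0, 0, 0, 0, 0], [255, 0, 0, 0, 0, 0, 0]],
  ],
)

```text
time_s: 3.32
ee_pos: [0.5321, -0.2185, 0.0175]
orientation: [1.0, -0.026, 0.0, 0.0]
contact_force: [-0.1, -1.5, -0.8]
opening: 0.0276
grip_force: 20.0
```

Gripped with the opening at 28 mm, the filter's diameter. I'm lifting it now.

Call:
arm_command(
  motion=[
    [[255, 0, 0, 2, 0, 0, 0], [255, 0, 0, 5, 0, 0, 0], [255, 0, 0, 8, 0, 0, 0], [255, 0, 0, 11, 0, 0, 0], [255, 0, 0, 14, 0, 0, 0], [255, 0, 0, 15, 0, 0, 0], [255, 0, 0, 15, 0, 0, 0], [255, 0, 0, 15, 0, 0, 0]],
  ],
)

```text
time_s: 3.98
ee_pos: [0.5316, -0.2175, 0.1667]
orientation: [1.0, -0.025, -0.0, -0.0]
contact_force: [-0.7, -0.0, -1.5]
opening: 0.0273
grip_force: 20.0
```

Run:
```python
from h import *
s=monitor.get_state();print(s['ee_pos'],s['contact_force'],s['grip_force'],s['joint_pos'].round(2))
o=[]
for n,(x,y) in(('top',(270,120)),('scene',(160,100))):
    c=cam(n);im=cv2.cvtColor(c['pixels'],cv2.COLOR_RGB2BGR)
    o.append(cv2.resize(im[y:y+100,x:x+133],(400,300),interpolation=cv2.INTER_CUBIC))
cv2.imwrite('pics/g2.png',np.hstack(o))
```

```text
[ 0.53160783 -0.21753741  0.16673477] [-0.7465094  -0.01530892 -1.54774562] 19.993939697742462 [ 0.26  0.57  0.12  1.78 -0.09  0.8  -1.2 ]
```

View pics/g2.png

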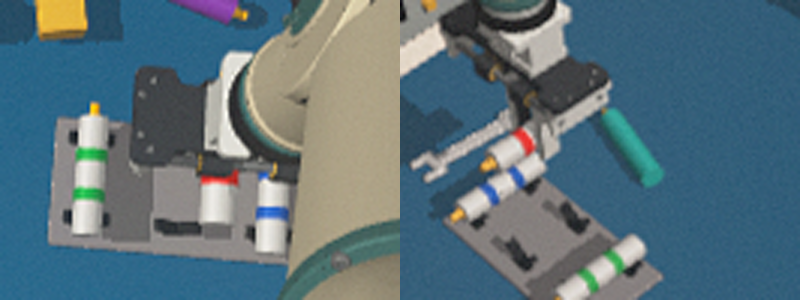

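The red filter is held level by the fingers at (513,150) in the right half of the picture, and the blue and green filters are undisturbed. I'm carrying it to the nest.

Call:
arm_command(
  motion=[
    [[255, -0.2, 2.5, 0, 0, 0, -0.02], [255, -0.4, 5.5, 0, 0, 0, -0.04], [255, -0.6, 9, 0, 0, 0, -0.06], [255, -0.8, 12.5, 0, 0, 0, -0.08], [255, -1, 16, 0, 0, 0, -0.1], [255, -1.2, 19.5, 0, 0, 0, -0.12], [255, -1.4, 23, 0, 0, 0, -0.14], [255, -1.6, 26.5, 0, 0, 0, -0.16]],
  ],
)

```text
time_s: 4.75
ee_pos: [0.5144, 0.0485, 0.1655]
orientation: [0.994, -0.106, -0.002, 0.001]
contact_force: [1.0, 0.8, -2.4]
opening: 0.0279
grip_force: 20.0
```

Call:
arm_command(
  motion=[
    [[255, -0.2, 3.5, 0, 0, 0, -0.01], [255, -0.4, 7, 0, 0, 0, -0.02], [255, -0.6, 10.5, 0, 0, 0, -0.027], [255, -0.8, 14, 0, 0, 0, -0.027], [255, -0.9, 16.5, 0, 0, 0, -0.027], [255, -1, 17.9, 0, 0, 0, -0.027], [255, -1, 17.9, 0, 0, 0, -0.027], [255, -1, 17.9, 0, 0, 0, -0.027]],
  ],
)

```text
time_s: 5.42
ee_pos: [0.5054, 0.2249, 0.1662]
orientation: [0.993, -0.119, -0.001, 0.001]
contact_force: [0.8, -0.5, -1.6]
opening: 0.0276
grip_force: 20.0
```

Call:
arm_command(
  motion=[
    [[255, 0, 0, 0, 0, 0, 0], [255, 0, 0, 0, 0, 0, 0]],
  ],
)

```text
time_s: 5.58
ee_pos: [0.5064, 0.2232, 0.1672]
orientation: [0.993, -0.121, -0.0, 0.001]
contact_force: [0.7, 0.4, -2.2]
opening: 0.0275
grip_force: 20.0
```

Call:
arm_command(
  motion=[
    [[255, 0, 0.1, -3, 0, 0, 0], [255, 0, 0.2, -6, 0, 0, 0], [255, 0, 0.2, -9, 0, 0, 0], [255, 0, 0.2, -11, 0, 0, 0], [255, 0, 0.2, -11.4, 0, 0, 0], [255, 0, 0.2, -11.4, 0, 0, 0], [255, 0, 0.2, -11.4, 0, 0, 0], [255, 0, 0.2, -11.4, 0, 0, 0]],
  ],
)

```text
time_s: 6.25
ee_pos: [0.5076, 0.2279, 0.055]
orientation: [0.993, -0.119, 0.001, -0.001]
contact_force: [0.2, -0.1, -1.4]
opening: 0.0271
grip_force: 20.0
```

Run:
```python
from h import *
s=monitor.get_state();print(s['ee_pos'],s['contact_force'],s['grip_force'],s['joint_pos'].round(2))
o=[]
for n,(x,y) in(('top',(130,140)),('scene',(270,210))):
    c=cam(n);im=cv2.cvtColor(c['pixels'],cv2.COLOR_RGB2BGR)
    o.append(cv2.resize(im[y:y+80,x:x+80],(400,400),interpolation=cv2.INTER_CUBIC))
cv2.imwrite('pics/g3.png',np.hstack(o))
```

```text
[0.5075512  0.22790067 0.05504857] [ 0.23039037 -0.06330744 -1.39020786] 19.992779195308685 [-0.56  0.71  0.14  1.91 -0.18  0.53 -2.11]
```

View pics/g3.png

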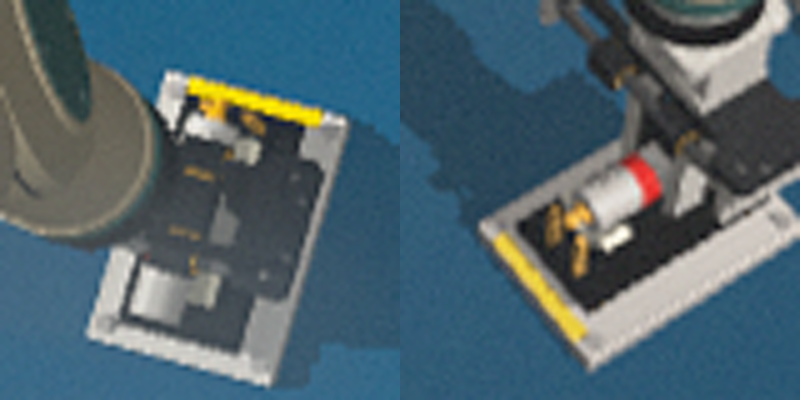

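The connector is just above and behind the pins, with the filter over the V and slightly to +y. I'll correct that and descend to touch.

Call:
arm_command(
  motion=[
    [[255, -0.1, -0.2, 0, 0, 0, 0], [255, -0.1, -0.2, -0.2, 0, 0, 0], [255, -0.1, -0.2, -0.4, 0, 0, 0], [255, -0.1, -0.2, -0.5, 0, 0, 0], [255, -0.1, -0.2, -0.5, 0, 0, 0], [255, -0.1, -0.2, -0.5, 0, 0, 0]],
  ],
)

```text
time_s: 6.85
ee_pos: [0.505, 0.226, 0.0483]
orientation: [0.993, -0.119, -0.0, 0.0]
contact_force: [-0.2, 1.0, -1.0]
opening: 0.027
grip_force: 20.0
```

Run:
```python
from h import *
s=monitor.get_state();print(s['ee_pos'],s['contact_force'])
t,c=cam('top'),cam('scene')
seat=np.array([.5125,.224]);ax=np.array([.972,-.235]);ay=np.array([.235,.972])
def rep(n,cc,r):
    p=cc['pixels'];hsv=cv2.cvtColor(p,cv2.COLOR_RGB2HSV).astype(int);H,S,V=hsv[...,0],hsv[...,1],hsv[...,2]
    m=np.zeros(H.shape,np.uint8);sl=np.s_[r[1]:r[3],r[0]:r[2]]
    for nm,k in(('gold',(H>11)&(H<32)&(S>110)&(V>90)),('red',((H<8)|(H>172))&(S>130)&(V>90))):
        m[:]=0;m[sl]=k[sl];a,l,st,ce=cv2.connectedComponentsWithStats(m)
        for i in range(1,a):
            if st[i,4]>3:
                q=onz(cc,ce[i],.071)[:2]-seat; print(n,nm,st[i,4],ce[i].round(1),(q@ax).round(4),(q@ay).round(4))
rep('top',t,(150,150,205,175));rep('scene',c,(285,230,330,290))
```

```text
[0.50501561 0.22597129 0.04831975] [-0.19488732  0.97932194 -1.04799747]
top gold 138 [179.1 160.7] 0.0638 -0.0121
scene gold 41 [302.6 253.9] 0.0608 0.0017
scene gold 91 [297.5 267.1] 0.0976 0.0273
scene gold 20 [305.6 260.6] 0.0666 0.0235
scene red 36 [318.2 245.6] 0.0077 0.0048
```

Call:
arm_command(
  motion=[
    [[255, 0, 0, -0.1, 0, 0, 0], [255, 0, 0, -0.15, 0, 0, 0], [255, 0, 0, -0.2, 0, 0, 0], [255, 0, 0, -0.2, 0, 0, 0], [255, 0, 0, -0.2, 0, 0, 0]],
  ],
)

```text
time_s: 7.37
ee_pos: [0.5051, 0.2259, 0.0464]
orientation: [0.993, -0.119, -0.0, 0.0]
contact_force: [-0.3, 0.2, -2.7]
opening: 0.0273
grip_force: 20.0
```

Call:
arm_command(
  motion=[
    [[255, 0, 0, -0.1, 0, 0, 0], [255, 0, 0, -0.1, 0, 0, 0], [255, 0, 0, -0.1, 0, 0, 0]],
  ],
)

```text
time_s: 7.62
ee_pos: [0.5053, 0.226, 0.0457]
orientation: [0.993, -0.119, 0.0, -0.0]
contact_force: [-0.6, 0.4, 0.4]
opening: 0.0277
grip_force: 20.0
```

Call:
arm_command(
  motion=[
    [[160, 0, 0, 0, 0, 0, 0], [160, 0, 0, 0, 0, 0, 0], [160, 0, 0, 0, 0, 0, 0], [160, 0, 0, 0, 0, 0, 0], [160, 0, 0, 0, 0, 0, 0]],
  ],
  force=10,
)

```text
time_s: 8.03
ee_pos: [0.5051, 0.2259, 0.0455]
orientation: [0.993, -0.119, 0.0, 0.0]
contact_force: [-1.1, -0.2, 0.3]
opening: 0.0353
grip_force: 0.0
```

Seated: the force came on at a TCP height of 45.7 mm, where 45.5 was expected. I'll regrip lightly and slide it along the V to the pins.

Call:
arm_command(
  motion=[
    [[255, 0, 0, 0, 0, 0, 0], [255, 0, 0, 0, 0, 0, 0], [255, 0, 0, 0, 0, 0, 0], [255, 0, 0, 0, 0, 0, 0], [255, 0, 0, 0, 0, 0, 0], [255, 0, 0, 0, 0, 0, 0]],
  ],
  force=8,
)

```text
time_s: 8.53
ee_pos: [0.5051, 0.226, 0.0455]
orientation: [0.993, -0.119, 0.0, -0.0]
contact_force: [-0.3, 0.8, -0.2]
opening: 0.0279
grip_force: 8.0
```

Call:
arm_command(
  motion=[
    [[255, 0.1, -0.02, 0.05, 0, 0, 0], [255, 0.2, -0.05, 0.05, 0, 0, 0], [255, 0.3, -0.07, 0.05, 0, 0, 0], [255, 0.4, -0.1, 0.05, 0, 0, 0], [255, 0.4, -0.1, 0.05, 0, 0, 0], [255, 0.4, -0.1, 0.05, 0, 0, 0]],
  ],
)

```text
time_s: 9.03
ee_pos: [0.5091, 0.2248, 0.0459]
orientation: [0.993, -0.119, -0.0, 0.0]
contact_force: [-0.9, -0.0, -1.5]
opening: 0.0273
grip_force: 8.0
```

Side force is small and there is no pin contact yet. Going on in small steps.

Call:
arm_command(
  motion=[
    [[255, 0.1, -0.02, 0, 0, 0, 0], [255, 0.2, -0.05, 0, 0, 0, 0], [255, 0.2, -0.05, 0, 0, 0, 0], [255, 0.2, -0.05, 0, 0, 0, 0]],
  ],
)

```text
time_s: 9.37
ee_pos: [0.5112, 0.2244, 0.046]
orientation: [0.993, -0.119, 0.0, -0.0]
contact_force: [0.5, 0.5, -2.0]
opening: 0.0275
grip_force: 8.0
```

Call:
arm_command(
  motion=[
    [[255, 0.1, -0.02, 0, 0, 0, 0], [255, 0.2, -0.05, 0, 0, 0, 0], [255, 0.2, -0.05, 0, 0, 0, 0], [255, 0.2, -0.05, 0, 0, 0, 0]],
  ],
)

```text
time_s: 9.7
ee_pos: [0.5131, 0.2239, 0.046]
orientation: [0.993, -0.119, -0.0, 0.0]
contact_force: [-0.1, -0.2, -1.1]
opening: 0.0279
grip_force: 8.0
```

Call:
arm_command(
  motion=[
    [[255, 0.1, -0.02, 0, 0, 0, 0], [255, 0.2, -0.05, 0, 0, 0, 0], [255, 0.2, -0.05, 0, 0, 0, 0], [255, 0.2, -0.05, 0, 0, 0, 0]],
  ],
)

```text
time_s: 10.03
ee_pos: [0.5132, 0.2239, 0.0457]
orientation: [0.993, -0.118, -0.002, 0.0]
contact_force: [-4.9, 1.1, 0.6]
opening: 0.028
grip_force: 8.0
```

Call:
arm_command(
  motion=[
    [[255, 0.1, -0.02, 0, 0, 0, 0], [255, 0.1, -0.02, 0, 0, 0, 0], [255, 0.1, -0.02, 0, 0, 0, 0]],
  ],
)

```text
time_s: 10.28
ee_pos: [0.5132, 0.2239, 0.0457]
orientation: [0.993, -0.118, -0.002, 0.0]
contact_force: [-6.7, 2.5, 2.1]
opening: 0.0278
grip_force: 8.0
```

Pin contact at TCP (0.513, 0.224) agrees with the measured seat. Next I'll release, go up, close the fingers, and press from above.

Call:
arm_command(
  motion=[
    [[100, 0, 0, 0, 0, 0, 0], [100, 0, 0, 0, 0, 0, 0], [100, -0.1, 0, 0, 0, 0, 0], [100, -0.3, 0.05, 0, 0, 0, 0], [100, -0.3, 0.05, 0, 0, 0, 0], [100, -0.3, 0.05, 2, 0, 0, 0], [100, -0.3, 0.05, 5, 0, 0, 0], [100, -0.3, 0.05, 6, 0, 0, 0]],
  ],
)

```text
time_s: 10.95
ee_pos: [0.5151, 0.2242, 0.1089]
orientation: [0.993, -0.119, 0.002, -0.001]
contact_force: [0.7, 0.3, 0.4]
opening: 0.0571
grip_force: 0.0
```

Call:
arm_command(
  motion=[
    [[255, 0, 0, 0, 0, 0, 0], [255, 0, 0, 0, 0, 0, 0], [255, 0, 0, 0, 0, 0, 0], [255, 0, 0, 0, 0, 0, 0], [255, 0, 0, 0, 0, 0, 0], [255, 0, 0, 0, 0, 0, 0], [255, 0, 0, 0, 0, 0, 0], [255, 0, 0, 0, 0, 0, 0]],
  ],
)

```text
time_s: 11.62
ee_pos: [0.513, 0.2237, 0.1056]
orientation: [0.993, -0.119, -0.0, 0.0]
contact_force: [-0.4, -0.4, 0.4]
opening: 0.0075
grip_force: 0.0
```

Run:
```python
from h import *
s=monitor.get_state();print(s['time_s'],s['ee_pos'],s['orientation'],s['contact_force'],s['opening'])
o=[]
for n,(x,y) in(('top',(130,140)),('scene',(270,210))):
    c=cam(n);im=cv2.cvtColor(c['pixels'],cv2.COLOR_RGB2BGR)
    o.append(cv2.resize(im[y:y+80,x:x+80],(400,400),interpolation=cv2.INTER_CUBIC))
cv2.imwrite('pics/g4.png',np.hstack(o))
```

```text
11.6167 [0.51295065 0.2236668  0.10563105] [ 9.92914109e-01 -1.18833889e-01 -2.16746505e-04  1.80776982e-04] [-0.40715523 -0.37289573  0.43516612] 0.007502188795562428
```

View pics/g4.png

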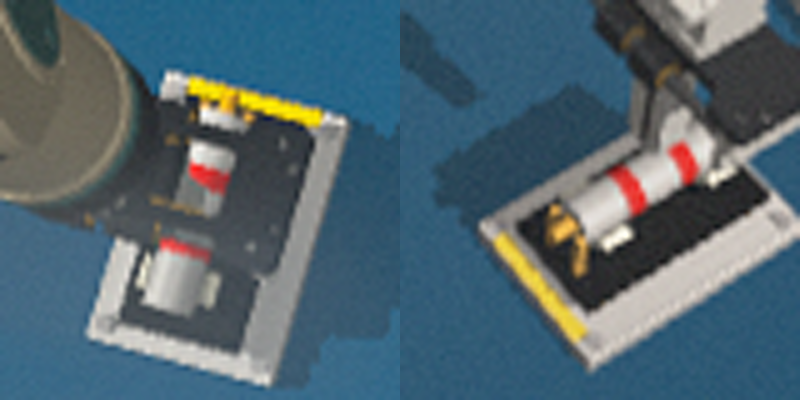

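The filter lies in both Vs, its connector between the pins at (570,232) in the right half. I'm pressing down now.

Call:
arm_command(
  motion=[
    [[255, 0, 0, -0.8, 0, 0, 0], [255, 0, 0, -1.6, 0, 0, 0], [255, 0, 0, -2.1, 0, 0, 0], [255, 0, 0, -2.3, 0, 0, 0], [255, 0, 0, -2.4, 0, 0, 0], [255, 0, 0, -2.5, 0, 0, 0], [255, 0, 0, -2.6, 0, 0, 0], [255, 0, 0, -2.6, 0, 0, 0]],
  ],
)

```text
time_s: 12.38
ee_pos: [0.5132, 0.2237, 0.0801]
orientation: [0.993, -0.119, 0.0, -0.0]
contact_force: [-0.2, 0.9, 1.4]
opening: 0.0003
grip_force: 0.9
```

Call:
arm_command(
  motion=[
    [[255, 0, 0, -0.1, 0, 0, 0], [255, 0, 0, -0.2, 0, 0, 0], [255, 0, 0, -0.3, 0, 0, 0], [255, 0, 0, -0.4, 0, 0, 0], [255, 0, 0, -0.4, 0, 0, 0], [255, 0, 0, -0.4, 0, 0, 0]],
  ],
)

```text
time_s: 12.88
ee_pos: [0.5132, 0.2238, 0.0764]
orientation: [0.993, -0.119, 0.0, -0.0]
contact_force: [-2.1, -0.6, 7.1]
opening: 0.0003
grip_force: 3.1
```

Call:
arm_command(
  motion=[
    [[255, 0, 0, -0.1, 0, 0, 0], [255, 0, 0, -0.2, 0, 0, 0], [255, 0, 0, -0.3, 0, 0, 0], [255, 0, 0, -0.4, 0, 0, 0], [255, 0, 0, -0.4, 0, 0, 0], [255, 0, 0, -0.4, 0, 0, 0]],
  ],
)

```text
time_s: 13.38
ee_pos: [0.5132, 0.2238, 0.0729]
orientation: [0.993, -0.119, 0.0, -0.0]
contact_force: [-3.0, -1.2, 10.2]
opening: 0.0003
grip_force: 5.2
```

Call:
arm_command(
  motion=[
    [[255, 0, 0, -0.1, 0, 0, 0], [255, 0, 0, -0.2, 0, 0, 0], [255, 0, 0, -0.25, 0, 0, 0], [255, 0, 0, -0.25, 0, 0, 0], [255, 0, 0, -0.25, 0, 0, 0]],
  ],
)

```text
time_s: 13.8
ee_pos: [0.5133, 0.2238, 0.0719]
orientation: [0.993, -0.119, 0.0, -0.001]
contact_force: [-4.5, -1.8, 23.0]
opening: 0.0007
grip_force: 11.3
```

The nest has bottomed at 71.9 mm with 23 N of push. One last check before handing in.

Run:
```python
from h import *
s=monitor.get_state();print(s['time_s'],s['ee_pos'],s['contact_force'],abs(s['qd']).max())
o=[]
for n,(x,y) in(('top',(130,140)),('scene',(270,210))):
    c=cam(n);im=cv2.cvtColor(c['pixels'],cv2.COLOR_RGB2BGR)
    o.append(cv2.resize(im[y:y+80,x:x+80],(400,400),interpolation=cv2.INTER_CUBIC))
cv2.imwrite('pics/g5.png',np.hstack(o))
```

```text
13.8 [0.51331544 0.22378144 0.07189332] [-4.46043769 -1.7820913  22.9995091 ] 0.00109467090433326
```

View pics/g5.png

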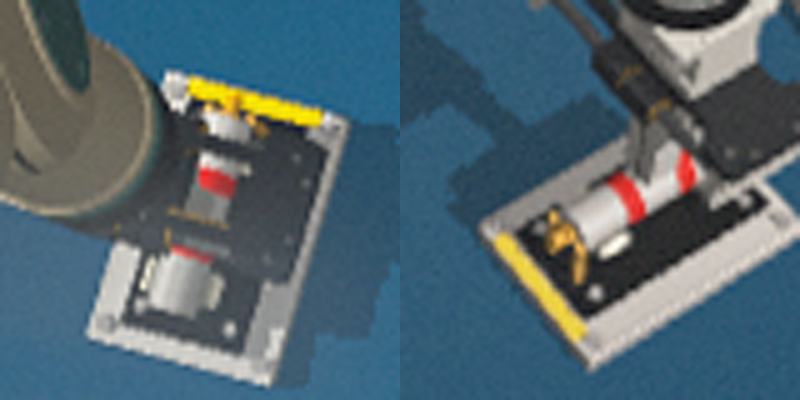

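The filter lies snug in both Vs with the nest down (guide posts showing), the connector between the pins at (565,235) and the fingers pressing at mid-body. Handing in.

```bash
python3 -c "
from bench import manip
print(manip.sign_off())"
```

```text
the job is handed in; nothing more can be done
None
```

The job is handed in, verdict not shown: the red filter is in the nest V against the stop pins, held fully down from above with about 23 N, and no other objects were touched as far as I could tell.

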